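Open the dial padlock of the blade chest

TASK

The chest of scroll-saw blades is shut with a dial padlock that lies on its lid, hooked through the hasp; all but the last number are already dialled in. Turn the dial clockwise, feeling it click from notch to notch, until its white line points at the third mark past the long double mark at the shackle, not running on past it. Then take the lock by its body and pull it so that the shackle slides fully open, unhook it from the hasp, and finish holding the open lock in the gripper, dial face up and still, at least 10 cm above the chest.

Things in the scene. Friction and masses are not known exactly. Their poses are not given: they have to be found in the camera images.
- chest: grey steel chest, 320 (x) x 400 (y) x 100 mm high, fixed to the bench; its top is two flat shut lid leaves meeting in a seam across the middle. Origin: centre of its underside, z up, -x its front. The hasp's flat strap is let in flush with the lid; only the lug stands up through it
- lug_hole (a point): centre of the hole in the hasp's lug, 12 mm above the lid. The lug is a fixed upright steel plate, 4 mm thick (chest x), 24 mm wide (chest y), 28 mm high, with a square 14 mm hole that looks along chest x; the padlock's short shackle leg passes through the hole, the long leg beside the lug
- lock: padlock lying loose on its back on the lid, 0.3 to 0.45 kg; steel body 64 (x) x 54 (y) x 28 mm (z), to be gripped across y. Origin: centre of its underside, x to the shackle, z out of the dial face; yaw within 0.1 of the chest's. Pulled along its -x it slides 10 to 15 mm until the bow catches on the lug, then the shackle comes out with 1 to 3 N more. Pushed along +x it slides forward again
- dial_knob (a point): on the dial's axis, half way up the knob, 38 mm above the lock's underside. Round black fluted knob to grip, 26 mm across, 14 mm high (31 to 45 mm above the lock's underside), on a flat black disc 39 mm across, 3 mm thick. A white line runs from the centre outwards; this point's x lies along it
- dial (a joint): dial angle in rad, 0 when the white line is at the long double mark (to the shackle), growing clockwise seen on the face. Ten marks and click notches, 0.628 apart; the last number, third mark clockwise of the double one, is 1.885. Starts in a notch two to five clicks before it; about 0.1 N m lifts it out of a notch, and let go it drops into the nearest. Shackle blocked if over 0.1 off
- shackle (a joint): how far the shackle is out of the lock body in m: 0 shut, 0.020 fully open; it stays where it is left (some 4 N push it in again) and does not swivel
- shackle_tip (a point): end of the shackle's short leg, 12 mm above the lock's underside. Bar 8 mm thick, legs 32 apart (short at lock y +16, long at -16), bow end at lock x 68 shut, 88 open. Tip at lock x 26 shut (6 inside the body), 46 open: then 14 mm off the body's end (x 32), so once the lug (4 mm) stands between tip and body the lock lifts straight up off it
- square: bystander, try square lying on the rear leaf: dark wooden stock 110 mm long, steel blade 95 mm
- wax_tin: bystander, flat round tin, 70 mm across, 35 mm high, on the rear leaf
- glue: bystander, glue bottle, 60 mm across, 160 mm high, on the bench to the left of the chest
- plaque: bystander, flat wooden plaque 110 x 80 x 12 mm on the front leaf, to the right of the lock
Things that resemble listed ones, but are neither listed nor needed, are in the scene too. Leave any orange, purple or red look-alike of the lock alone.

How it is judged:
On the way, in this order (a step that is already met when the one before it is completed fails the run):
1. the dial stands at the third mark past the double mark, the shackle still shut (value of joint dial between 1.7 and 2.07 rad and value of joint shackle below 0.008 m), for 0.2 s.
2. the shackle is pulled open while it is still hooked in the lug (value of joint shackle above 0.014 m and z of lock in the frame of chest below 0.13 m), for 0.1 s.
At the end, for the whole second after the job is handed in: The gripper holds the padlock (finger force over 2 N), its underside at least 100 mm above the chest's lid, shackle out by more than 14 mm of its 20, dial face up within 20 degrees, still (under 30 mm/s and 0.3 rad/s), not touching the chest (z of lock in the frame of chest above 0.2 m and value of joint shackle above 0.014 m and angle between lock's own z axis and vertical below 0.35 rad and contact force between the fingers and lock above 2 N and contact force between lock and chest below 0.2 N and linear speed of lock below 0.03 m/s and angular speed of lock below 0.3 rad/s); the arm keeps its last pose, push and grip.
It fails at once if the dial is run past the last number by more than half a notch while the lock is shut (value of joint dial above 2.25 rad and value of joint shackle below 0.01 m).
It fails at once if the dial is taken the wrong way, anticlockwise beyond the farthest notch it can start from (value of joint dial below -1.75 rad).
It fails at once if a bystander (try square, tin, glue bottle, plaque) is knocked away or over (distance of any of square, wax_tin, glue, plaque from where it was at the start of the episode above 0.04 m or angle between glue's own z axis and vertical above 0.5 rad).
It also fails if it takes over 72 s, if anything falls off the work surface, if the arm or the gripper's body presses on something with over 40 N, if the wrist force passes 120 N, or if a joint passes its speed limit or range.

ROBOT

A 7-joint arm with a two-finger parallel gripper is mounted at the origin on the work surface. World frame = base frame: x ahead of the robot, y to its left, z up, the work surface at z = 0. Lengths are in m, angles in rad, forces in N, time in s.
With the tool pointing down it reaches from about 0.425 to 0.875 m from the base axis. Payload 4.7 kg.
Tool frame: the origin (TCP) lies midway between the tips of the shut fingers; the grasp point (between the pads) lies 19 mm behind it; z points along the fingers, y is the line along which they close (so a half turn about z gives the same grasp; the last joint's range is limited). The gripper opens to 87 mm and grips with 3 to 60 N. Pads are 19 mm wide; open, the fingers measure 117 mm over their backs; the gripper's body (75 mm by 190 mm) begins 51 mm behind the grasp point.
Start: joints at [1.321, 0.321, -0.07, 1.45, 0.023, 1.371, -0.057], TCP at [0.169, -0.628, 0.223] pointing down, gripper open.
Joint ranges: [-2.86, 2.86], [-0.3, 2.09], [-1.38, 1.24], [0.06, 2.45], [-1.56, 4.7], [0.09, 2.05], [-2.69, 2.69]. Speed limits (rad/s): [2.57, 2.57, 3.14, 3.14, 3.14, 3.14, 3.14].

INTERFACE

Orientations are given as a rotation vector (axis times angle).
In Python, from bench import ctrl gives the robot as it stands. The module is installed in compiled form; this text tells all that it offers.
- The arm moves only by the shell command python3 -m handwheel 'ROWS' [FORCE]. ROWS is JSON, a list of rows, each a list of 7 numbers: the finger opening in m, from 0 to 0.087, then the shift along the tool's x, y, z in m, then the turn, a rotation vector about the tool's x, y, z in degrees. A call has 1 to 12 rows; each row shifts and turns the commanded pose from where the row before left it, along the tool's axes as they then stand; what a row does not reach is not made up. A row lasts 1/8 s, in which the tool goes at most 62.5 mm and 10.7 degrees, less where a joint would pass 70% of its speed; a pose out of reach is approached as far as the arm can. A call is refused whole if a number of a shift passes 0.0625 or a number of a turn 10.7, either way. A call with a gripper value outside its range is refused whole. The fingers move at their own pace and stop on an object; FORCE is the grip in N (left out, the last holds). Time passes only in rows, so rows that do not move let the fingers close. It gives the time, the measured TCP pose, the force, the opening and the grip force at its end, in the units of the state.
- ctrl.get_state(): the state, without advancing time (a new reading comes with each control period).
- ctrl.get_image(name): name is "side" or "top"; returns (picture, depth): 480x640x3 uint8, blue, green, red; 480x640 float32, m along the optical axis (not along the pixel's ray), 0 where there is no reading.
- ctrl.camera_info(name): a dict with "intrinsics" (3x3 intrinsics, pixels), "R" (3x3) and "t" (3): a world point X has camera coordinates R X + t. Camera axes: x right, y down, z forward; pixel columns grow to the right and rows downward; lengths in m; the calibration is good to about 2 mm. A picture is of the moment at which its call begins. camera_info takes no time and is no camera call.
- ctrl.close_job(): hands the job in; it is judged then, once.
The state is a dict: "time": time; "joint_positions": joint angles; "qd": joint speeds; "joint_torque": joint torques, N m; "position": TCP position; "tool_rot": TCP orientation; "ft_force": force on the tool from outside, world axes, zero at the start; "torque": the same for the moment, N m; "grip_width": opening from 0.0 (shut) to 1.0 (fully open); "grip_force": force on a finger pad.
Only numpy, scipy, OpenCV 4.12 (cv2) and the standard library are available. Lean on these libraries where they do the work, as an engineer would, in place of code of your own. Each camera call takes 0.05 s, during which the arm holds its last target. There are 200 camera calls.

## Working session

There is one attempt and no reset: what is moved stays moved. The work goes in short steps, Python scripts to look and compute and a shell command to move; the robot and the scene stay as the last step left them, time stands still between calls to the robot, and variables do not carry over. Pictures are saved under pics/ and viewed, at most 10 in all, crops included, and the job is handed in when it is done.

```bash
mkdir -p pics; cat > h.py <<'E'
import numpy as np, cv2
from bench import ctrl
def pts(name,depth):
    c=ctrl.camera_info(name);K=np.array(c["intrinsics"]);R=np.array(c["R"]);t=np.array(c["t"])
    v,u=np.mgrid[0:480,0:640]
    P=np.stack([(u-K[0,2])/K[0,0]*depth,(v-K[1,2])/K[1,1]*depth,depth],-1)
    return (P-t)@R   # world
E
python3 - <<'E'
from h import *
for n in("top","side"):
    p,d=ctrl.get_image(n);cv2.imwrite(f"pics/{n}0.png",p);np.savez(f"{n}0.npz",p=p,d=d)
    c=ctrl.camera_info(n);print(n,np.round(-np.array(c["R"]).T@np.array(c["t"]),3),np.round(c["R"],2).tolist(),np.array(c["intrinsics"])[0,0])
s=ctrl.get_state();print(s)
E
```

```text
top [ 0.39  -0.009  1.109] [[0.02, -1.0, -0.0], [-0.99, -0.01, -0.12], [0.12, 0.01, -0.99]] 511.7520947896171
side [-0.114  0.618  0.621] [[-0.68, -0.73, 0.01], [-0.37, 0.34, -0.86], [0.63, -0.59, -0.5]] 572.0596463549499
{'time': 0.1, 'joint_positions': array([ 1.32108881,  0.32173788, -0.07007104,  1.45152347,  0.0226142 ,
        1.37080897, -0.05689   ]), 'qd': array([-7.27512491e-04, -1.61113147e-03,  9.39592885e-05, -3.38812538e-03,
        5.95175647e-04, -1.37186519e-03, -2.97976250e-04]), 'joint_torque': array([-8.09826579e-04, -4.92571199e+01, -4.05682744e-01, -3.13401175e+01,
       -6.42431667e-02,  3.95095150e-02,  8.78225228e-05]), 'position': array([ 0.16930647, -0.62706068,  0.22159275]), 'tool_rot': array([-3.11265296e+00, -4.13011256e-01,  5.20742046e-04]), 'ft_force': array([-0.26156102,  0.93876237,  0.3782739 ]), 'torque': array([0.03360124, 0.00080325, 0.00274448]), 'grip_force': 0.0, 'grip_width': 0.9978277111052496}
```

View pics/top0.png

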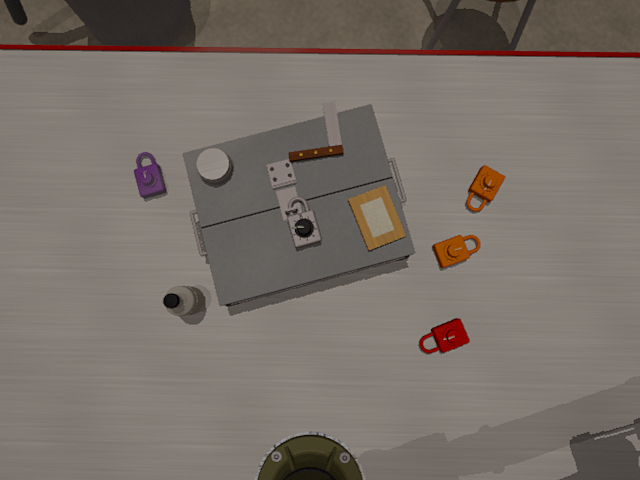

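View pics/side0.png

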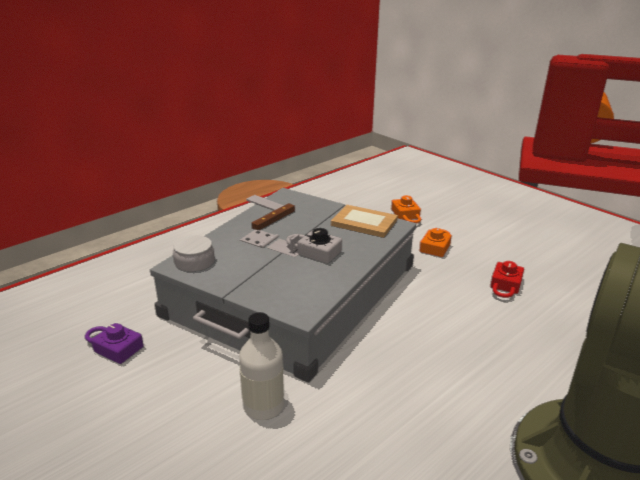

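The grey lock on the lid is at top (303,228). The look-alikes are purple (149,175), orange (485,188) and (457,250), and red (444,336), all on the bench. Only the grey one is hooked in the hasp. I'll confirm it in a crop and measure.

```bash
python3 - <<'E'
from h import *
z=np.load("top0.npz");p,d=z["p"],z["d"];W=pts("top",d)
c=cv2.resize(p[180:260,260:350],None,fx=8,fy=8,interpolation=cv2.INTER_CUBIC);c=c[:600];cv2.imwrite("pics/crop0.png",c)
x=W[...,2]; 
lid=(abs(x-.1)<.008); n,l,st,ce=cv2.connectedComponentsWithStats(lid.astype(np.uint8)); 
k=1+np.argmax(st[1:,4]); print("lid z",np.median(x[l==k])); r=cv2.minAreaRect(W[l==k][:,:2].astype(np.float32));print("lid",r)
sub=np.zeros_like(lid);sub[185:260,270:340]=1
body=sub&(x>.12)&(x<.16);n,l,st,ce=cv2.connectedComponentsWithStats(body.astype(np.uint8));k=1+np.argmax(st[1:,4])
P=W[l==k];print(st[k],np.percentile(P[:,2],[5,50,95,100]))
b=P[P[:,2]<.134];print("body",cv2.minAreaRect(P[:,:2].astype(np.float32)))
kn=P[P[:,2]>.139];print("knob",len(kn),kn.mean(0),cv2.minEnclosingCircle(kn[:,:2].astype(np.float32)))
np.set_printoptions(linewidth=250)
E
```

```text
lid z 0.09822669445979966
lid ((0.5939124822616577, 0.03715488314628601), (0.34520629048347473, 0.40090855956077576), 15.930269241333008)
[287 210  35  38 899] [0.12290022 0.12695504 0.14406694 0.14800363]
body ((0.5254398584365845, 0.018482506275177002), (0.0644877701997757, 0.0537349209189415), 16.584699630737305)
knob 154 [0.52552983 0.01828562 0.14318667] ((0.5255833268165588, 0.01829138956964016), 0.013871411792933941)
```

View pics/crop0.png

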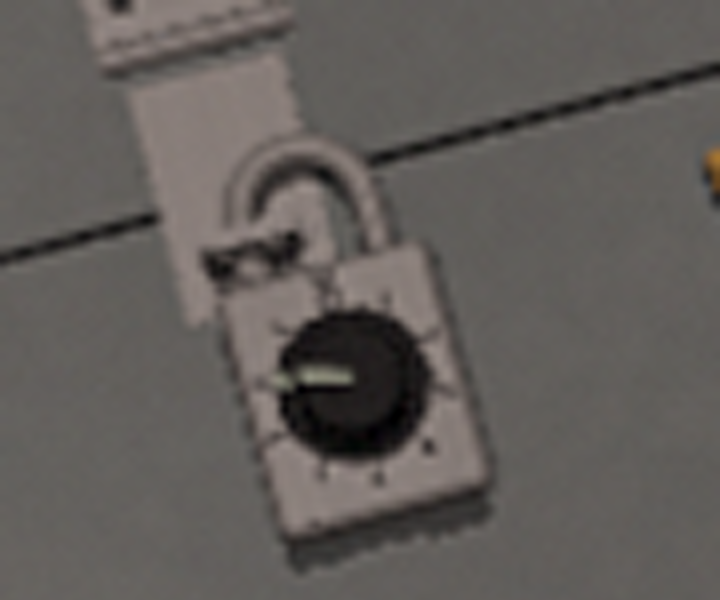

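The crop confirms it: the grey lock is hooked in the lug. Its white line points from (352,377) to (275,380), about 75° anticlockwise of the shackle direction, which is -2 notches. It therefore needs five clicks, 180° clockwise (+z of the tool). Next I work out the approach.

```bash
cat >> h.py <<'E'
from scipy.spatial.transform import Rotation as Ro
def to(target,yaw=None):
    s=ctrl.get_state();R=Ro.from_rotvec(s["tool_rot"]);x=R.as_matrix()
    print("t",s["time"],"pos",np.round(s["position"],4),"tool delta mm",np.round(1000*(x.T@(np.array(target)-s["position"])),1),
      "yaw",np.degrees(np.arctan2(x[1,0],x[0,0])).round(1),"tilt",np.round(x[:,2],3),"F",np.round(s["ft_force"],1),"T",np.round(s["torque"],2),"grip",round(s["grip_width"]*87,1),round(s["grip_force"],1),"q7",s["joint_positions"][6].round(2))
E
python3 -c "
from h import *
to([.5255,.0183,.223])"
```

```text
t 0.1 pos [ 0.1693 -0.6271  0.2216] tool delta mm [ 512.2 -530.1   -0.6] yaw 15.1 tilt [-0.001  0.002 -1.   ] F [-0.3  0.9  0.4] T [0.03 0.   0.  ] grip 86.8 0.0 q7 -0.06
```

```bash
python3 -m handwheel '[[0.05,0.0427,-0.0442,0,0,0,0],[0.05,0.0427,-0.0442,0,0,0,0],[0.05,0.0427,-0.0442,0,0,0,0],[0.05,0.0427,-0.0442,0,0,0,0],[0.05,0.0427,-0.0442,0,0,0,0],[0.05,0.0427,-0.0442,0,0,0,0],[0.05,0.0427,-0.0442,0,0,0,0],[0.05,0.0427,-0.0442,0,0,0,0],[0.05,0.0427,-0.0442,0,0,0,0],[0.05,0.0427,-0.0442,0,0,0,0],[0.05,0.0427,-0.0442,0,0,0,0],[0.05,0.0427,-0.0442,0,0,0,0]]'
python3 -m handwheel '[[0.05,0,0,0,0,0,-10.7],[0.05,0,0,0,0,0,-10.7],[0.05,0,0,0,0,0,-10.7],[0.05,0,0,0,0,0,-10.7],[0.05,0,0,0,0,0,-10.7],[0.05,0,0,0,0,0,-10.7],[0.05,0,0,0,0,0,-10.7],[0.05,0,0,0,0,0,-10.7]]'
python3 -c "
from h import *
to([.5255,.0183,.223])"
```

```text
time: 1.6
position: [0.5263, 0.0196, 0.2225]
tool_rot: [3.114, 0.412, 0.0]
ft_force: [1.0, -0.0, -1.0]
grip_width: 0.574
grip_force: 0.0
time: 2.6
position: [0.5255, 0.0181, 0.2221]
tool_rot: [-1.997, -2.425, 0.001]
ft_force: [-1.1, -0.3, 0.4]
grip_width: 0.572
grip_force: 0.0
t 2.6 pos [0.5255 0.0181 0.2221] tool delta mm [ 0.2  0.1 -0.9] yaw 101.1 tilt [-0.001 -0.    -1.   ] F [-1.1 -0.3  0.4] T [-0.04 -0.07 -0.02] grip 49.7 0.0 q7 0.03
```

```bash
python3 -m handwheel '[[0.05,0,0,0,0,0,-10.6],[0.05,0,0,0,0,0,-10.6],[0.05,0,0,0,0,0,-10.6],[0.05,0,0,0,0,0,-10.6],[0.05,0,0,0,0,0,-10.6],[0.05,0,0,0,0,0,-10.6],[0.05,0,0,0,0,0,-10.6],[0.05,0,0,0,0,0,-10.6],[0.05,0,0,0,0,0,-10.6]]'
python3 -m handwheel '[[0.05,0,0,0.03,0,0,0],[0.05,0,0,0.03,0,0,0],[0.05,0,0,0.02,0,0,0],[0.05,0,0,0.0085,0,0,0],[0.05,0,0,0,0,0,0]]' 15
python3 -c "
from h import *
to([.5255,.0183,.134])
p,d=ctrl.get_image('top');cv2.imwrite('pics/a.png',cv2.resize(p[180:260,260:350],None,fx=6,fy=6))
p,d=ctrl.get_image('side');cv2.imwrite('pics/b.png',cv2.resize(p[190:290,240:380],None,fx=5,fy=5))"
```

```text
time: 3.72
position: [0.5255, 0.018, 0.2221]
tool_rot: [0.45, -3.108, 0.0]
ft_force: [-0.2, -0.9, -0.5]
grip_width: 0.579
grip_force: 0.0
time: 4.35
position: [0.5258, 0.0182, 0.134]
tool_rot: [0.441, -3.11, -0.0]
ft_force: [0.0, -0.1, 0.1]
grip_width: 0.572
grip_force: 0.0
t 4.35 pos [0.5258 0.0182 0.134 ] tool delta mm [ 0.3  0.1 -0. ] yaw -163.9 tilt [-0.  0. -1.] F [ 0.  -0.1  0.1] T [ 0.04 -0.13  0.  ] grip 49.8 0.0 q7 1.59
```

View pics/b.png

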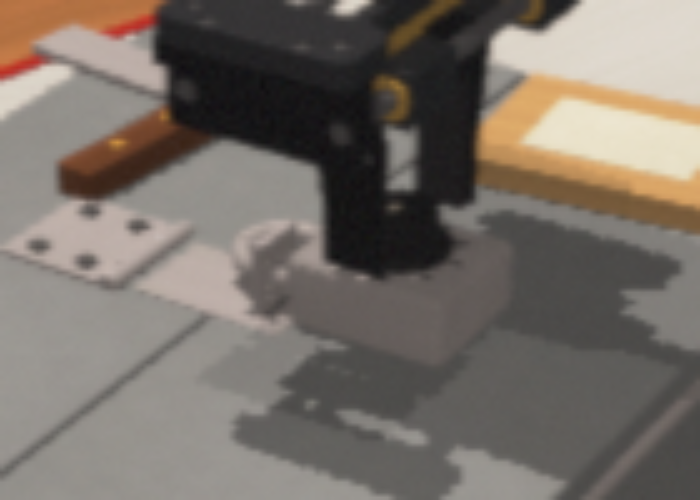

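The fingers straddle the knob (side crop about (390,250)), with the tips just above the disc. Now I grip and turn 72° first, checking the torque.

```bash
python3 -m handwheel '[[0.01,0,0,0,0,0,0],[0.01,0,0,0,0,0,0],[0.01,0,0,0,0,0,0],[0.01,0,0,0,0,0,0],[0.01,0,0,0,0,0,0]]' 20
python3 -m handwheel '[[0.01,0,0,0,0,0,6],[0.01,0,0,0,0,0,6],[0.01,0,0,0,0,0,6]]'
python3 -c "
from h import *
to([.5255,.0183,.134])"
python3 -m handwheel '[[0.01,0,0,0,0,0,6],[0.01,0,0,0,0,0,6],[0.01,0,0,0,0,0,6],[0.01,0,0,0,0,0,6],[0.01,0,0,0,0,0,6],[0.01,0,0,0,0,0,6],[0.01,0,0,0,0,0,6],[0.01,0,0,0,0,0,6],[0.01,0,0,0,0,0,6]]'
python3 -c "
from h import *
to([.5255,.0183,.134])
p,d=ctrl.get_image('top');cv2.imwrite('pics/c.png',cv2.resize(p[180:260,260:350],None,fx=6,fy=6))"
```

```text
time: 5.08
position: [0.5259, 0.0182, 0.1342]
tool_rot: [-0.44, 3.11, -0.0]
ft_force: [-0.4, 0.2, 1.0]
grip_width: 0.29
grip_force: 20.0
time: 5.45
position: [0.526, 0.0184, 0.1342]
tool_rot: [0.057, 3.141, 0.0]
ft_force: [-0.1, -0.1, 1.5]
grip_width: 0.285
grip_force: 20.0
t 5.45 pos [0.526  0.0184 0.1342] tool delta mm [ 0.5 -0.1  0.2] yaw 177.9 tilt [ 0.  0. -1.] F [-0.1 -0.1  1.5] T [ 0.21 -0.1   0.  ] grip 24.8 20.0 q7 1.29
time: 6.58
position: [0.5263, 0.0188, 0.1342]
tool_rot: [1.476, 2.773, 0.002]
ft_force: [0.2, 1.0, 0.7]
grip_width: 0.288
grip_force: 20.0
t 6.575 pos [0.5263 0.0188 0.1342] tool delta mm [-0.  -0.9  0.2] yaw 123.9 tilt [ 0.001  0.001 -1.   ] F [0.2 1.  0.7] T [ 0.23 -0.22 -0.11] grip 25.0 20.0 q7 0.38
```

View pics/c.png

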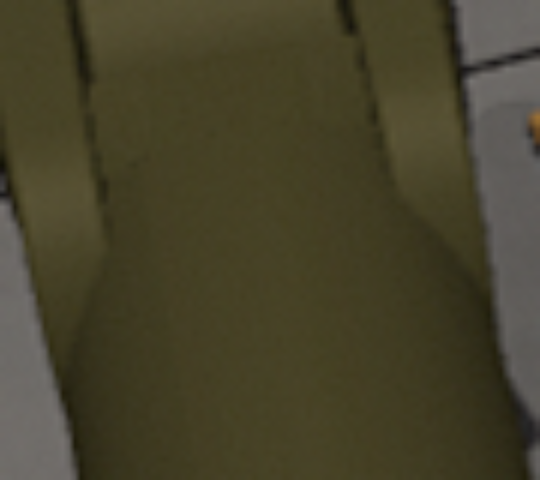

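The arm hides the knob from above, as expected. I'll turn on to 144°, then let go, back off and look.

```bash
python3 -m handwheel '[[0.01,0,0,0,0,0,6],[0.01,0,0,0,0,0,6],[0.01,0,0,0,0,0,6],[0.01,0,0,0,0,0,6],[0.01,0,0,0,0,0,6],[0.01,0,0,0,0,0,6],[0.01,0,0,0,0,0,6],[0.01,0,0,0,0,0,6],[0.01,0,0,0,0,0,6],[0.01,0,0,0,0,0,6],[0.01,0,0,0,0,0,6],[0.01,0,0,0,0,0,6]]'
python3 -c "
from h import *
to([.5255,.0183,.134])"
python3 -m handwheel '[[0.05,0,0,0,0,0,0],[0.05,0,0,0,0,0,0],[0.05,0,0,0,0,0,0],[0.05,0,0,-0.03,0,0,0],[0.05,0,0,-0.03,0,0,0],[0.05,0,0,-0.03,0,0,0],[0.05,0,0.06,0,0,0,0],[0.05,0,0.06,0,0,0,0],[0.05,0,0.06,0,0,0,0],[0.05,0,0,0,0,0,0]]'
cat > look.py <<'E'
from h import *
import sys
p,d=ctrl.get_image("top");W=pts("top",d);x=W[...,2]
cv2.imwrite(sys.argv[1],cv2.resize(p[185:257,265:345],None,fx=7,fy=7,interpolation=cv2.INTER_CUBIC))
sub=np.zeros((480,640),bool);sub[185:262,265:345]=1
m=sub&(x>.12)&(x<.16);n,l,st,ce=cv2.connectedComponentsWithStats(m.astype(np.uint8));k=1+np.argmax(st[1:,4]);P=W[l==k]
r=cv2.minAreaRect(P[:,:2].astype(np.float32));kn=P[P[:,2]>.139]
c=cv2.minEnclosingCircle(kn[:,:2].astype(np.float32))[0]
print("body",r,"knob",c)
w=m&(p.min(2)>120)&(np.hypot(W[...,0]-c[0],W[...,1]-c[1])<.018)&(x>.13)
Q=W[w][:,:2]-c;g=p[w].min(1).astype(float);v=(Q*g[:,None]).sum(0);print(len(Q),"line yaw",np.degrees(np.arctan2(v[1],v[0])))
E
python3 look.py pics/d.png; python3 -c "
from h import *
to([.5255,.0183,.134])"
```

```text
time: 8.12
position: [0.5265, 0.0182, 0.1342]
tool_rot: [2.823, 1.377, 0.002]
ft_force: [0.2, 0.8, 0.2]
grip_width: 0.287
grip_force: 20.0
t 8.125 pos [0.5265 0.0182 0.1342] tool delta mm [-0.5 -0.8  0.2] yaw 52.0 tilt [ 0.001  0.    -1.   ] F [0.2 0.8 0.2] T [ 0.08 -0.33 -0.05] grip 25.0 20.0 q7 -0.84
time: 9.38
position: [0.6693, -0.0978, 0.2203]
tool_rot: [-2.825, -1.371, 0.005]
ft_force: [-1.1, 0.9, -0.7]
grip_width: 0.576
grip_force: 0.0
body ((0.5247204303741455, 0.017476752400398254), (0.06437467038631439, 0.05384671315550804), 13.751291275024414) knob (0.5247969627380371, 0.017233453691005707)
9 line yaw -47.86221424977451
t 9.425 pos [ 0.6681 -0.0945  0.2215] tool delta mm [   1.  -181.5   88.2] yaw 52.0 tilt [-0.003  0.002 -1.   ] F [-1.   0.9  0.4] T [-0.  0.  0.] grip 50.2 0.0 q7 -0.73
```

View pics/d.png

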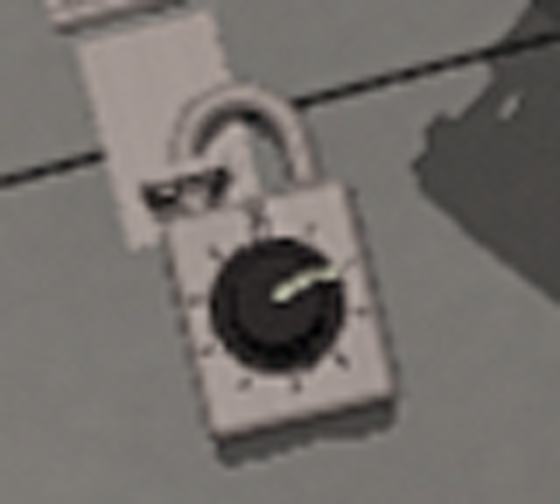

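The line (275,297)→(340,270) points at the second mark (350,265), and the third is at (362,312), so one more click is needed. I go back, grip and turn about 39°, which allows for a little body slip.

```bash
python3 -m handwheel '[[0.05,0,-0.06,0,0,0,0],[0.05,0,-0.06,0,0,0,0],[0.05,-0.001,-0.06,0,0,0,0],[0.05,0,0,0,0,0,0],[0.05,0,0,0.04,0,0,0],[0.05,0,0,0.03,0,0,0],[0.05,0,0,0.018,0,0,0],[0.05,0,0,0,0,0,0]]'
python3 -c "
from h import *
to([.525,.0175,.134])"
python3 -m handwheel '[[0.01,0,0,0,0,0,0],[0.01,0,0,0,0,0,0],[0.01,0,0,0,0,0,0],[0.01,0,0,0,0,0,0],[0.01,0,0,0,0,0,0]]' 20
python3 -m handwheel '[[0.01,0,0,0,0,0,6],[0.01,0,0,0,0,0,6],[0.01,0,0,0,0,0,6],[0.01,0,0,0,0,0,6],[0.01,0,0,0,0,0,6],[0.01,0,0,0,0,0,6],[0.01,0,0,0,0,0,3],[0.01,0,0,0,0,0,0]]'
python3 -c "
from h import *
to([.525,.0175,.134])"
python3 -m handwheel '[[0.05,0,0,0,0,0,0],[0.05,0,0,0,0,0,0],[0.05,0,0,0,0,0,0],[0.05,0,0,-0.03,0,0,0],[0.05,0,0,-0.03,0,0,0],[0.05,0,0,-0.03,0,0,0],[0.087,0,0.06,0,0,0,0],[0.087,0,0.06,0,0,0,0],[0.087,0,0.06,0,0,0,0],[0.087,0,0,0,0,0,0]]'
python3 look.py pics/e.png; python3 -c "
from h import *
to([.5255,.0183,.134])"
```

```text
time: 10.42
position: [0.5244, 0.0174, 0.1352]
tool_rot: [-2.821, -1.38, 0.003]
ft_force: [-0.1, -0.9, 0.8]
grip_width: 0.574
grip_force: 0.0
t 10.425 pos [0.5244 0.0174 0.1352] tool delta mm [0.4 0.4 1.2] yaw 52.1 tilt [-0.002  0.    -1.   ] F [-0.1 -0.9  0.8] T [-0.   -0.07  0.02] grip 50.0 0.0 q7 -0.84
time: 11.05
position: [0.5257, 0.0173, 0.1367]
tool_rot: [2.822, 1.38, 0.001]
ft_force: [0.4, -0.9, 3.5]
grip_width: 0.285
grip_force: 20.0
time: 12.05
position: [0.5256, 0.0174, 0.1366]
tool_rot: [3.121, 0.36, 0.002]
ft_force: [-0.8, -0.2, 5.1]
grip_width: 0.289
grip_force: 20.0
t 12.05 pos [0.5256 0.0174 0.1366] tool delta mm [-0.6 -0.2  2.6] yaw 13.2 tilt [ 0.001 -0.    -1.   ] F [-0.8 -0.2  5.1] T [-0.02  0.12 -0.  ] grip 25.1 20.0 q7 -1.51
time: 13.3
position: [0.5653, -0.1651, 0.2247]
tool_rot: [3.121, 0.343, -0.003]
ft_force: [0.2, 0.8, -0.3]
grip_width: 0.935
grip_force: 0.0
body ((0.524880588054657, 0.017339061945676804), (0.06450808048248291, 0.05389631912112236), 12.343170166015625) knob (0.5246116518974304, 0.017294293269515038)
7 line yaw -94.60023523180443
t 13.35 pos [ 0.5655 -0.1609  0.2249] tool delta mm [   0.9 -183.6   91.1] yaw 12.8 tilt [-0.002  0.001 -1.   ] F [-0.3  0.8 -0.4] T [ 0.07 -0.   -0.  ] grip 83.8 0.0 q7 -1.2
```

View pics/e.png

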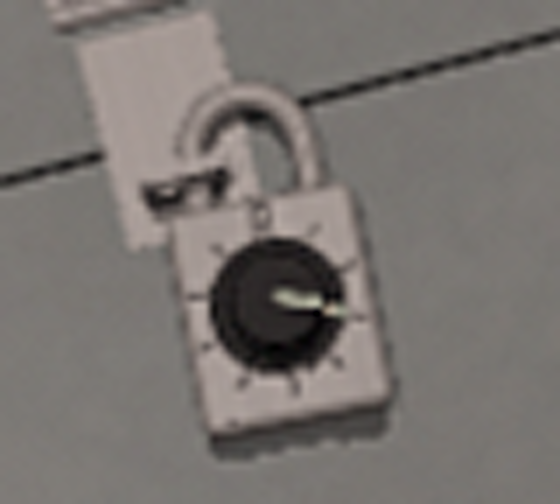

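The line (275,297)→(345,311) now points at the third mark (362,316), so the dial is set. Before pulling I measure the lug and chest axis.

```bash
python3 - <<'E'
from h import *
p,d=ctrl.get_image("top");W=pts("top",d);x=W[...,2]
L=np.array([.5249,.0173])
# chest yaw from lid outline in first frame
z=np.load("top0.npz");W0=pts("top",z["d"]);m=(abs(W0[...,2]-.098)<.004);n,l,st,ce=cv2.connectedComponentsWithStats(cv2.morphologyEx(m.astype(np.uint8),cv2.MORPH_OPEN,np.ones((3,3))));k=1+np.argmax(st[1:,4])
print("chest",cv2.minAreaRect(W0[l==k][:,:2].astype(np.float32)))
for yaw in(12.3,15.9):
    a=np.radians(yaw);e=np.array([[np.cos(a),np.sin(a)],[-np.sin(a),np.cos(a)]])
    q=(W[...,:2]-L)@e.T
    s=(q[...,0]>.036)&(q[...,0]<.075)&(abs(q[...,1])<.04)&(x>.119)&(x<.14)
    Q=q[s];print(yaw,len(Q),"lug (lock frame) mean",Q.mean(0).round(4),Q.min(0).round(4),Q.max(0).round(4),x[s].max())
to([.5249,.0173,.104])
E
```

```text
chest ((0.581903338432312, 0.033914268016815186), (0.3203161358833313, 0.4005584120750427), 15.932747840881348)
12.3 31 lug (lock frame) mean [0.0427 0.0191] [0.0407 0.0083] [0.0455 0.0307] 0.12908722592306454
15.9 31 lug (lock frame) mean [0.0438 0.0164] [0.0419 0.0054] [0.0465 0.0281] 0.12908722592306454
t 13.4 pos [ 0.5658 -0.1582  0.2253] tool delta mm [-1.000e-01 -1.800e+02  1.216e+02] yaw 13.0 tilt [-0.001  0.001 -1.   ] F [ 0.5  0.9 -0.4] T [ 0.04 -0.02 -0.02] grip 84.7 0.0 q7 -1.2
```

Turned to the chest's yaw (15.9°), the lock lines up with the hole (lug at lock y 16.4, x 44). So the pull should be about 34 mm, then about 39 mm forward to unhook. Now I move over the body.

```bash
python3 -m handwheel '[[0.087,0,-0.06,0,0,0,0],[0.087,0,-0.06,0,0,0,0],[0.087,0,-0.06,0,0,0,0],[0.087,0,0,0,0,0,-2.7],[0.087,0,0,0,0,0,0],[0.087,0,0,0.04,0,0,0],[0.087,0,0,0.04,0,0,0],[0.087,0,0,0.02,0,0,0],[0.087,0,0,0,0,0,0]]'
python3 -c "
from h import *
to([.5249,.0173,.104])"
```

```text
time: 14.52
position: [0.5237, 0.017, 0.1243]
tool_rot: [-3.111, -0.43, 0.006]
ft_force: [0.6, -0.8, 0.5]
grip_width: 0.998
grip_force: 0.0
t 14.525 pos [0.5237 0.017  0.1243] tool delta mm [ 1.3  0.1 20.3] yaw 15.8 tilt [-0.004  0.    -1.   ] F [ 0.6 -0.8  0.5] T [ 0.02 -0.08 -0.01] grip 86.8 0.0 q7 -1.47
```

```bash
python3 -m handwheel '[[0.087,0.001,0,0.015,0,0,0],[0.087,0,0,0.005,0,0,0],[0.087,0,0,0,0,0,0],[0.03,0,0,0,0,0,0],[0.03,0,0,0,0,0,0],[0.03,0,0,0,0,0,0],[0.03,0,0,0,0,0,0],[0.03,0,0,0,0,0,0]]' 35
python3 -c "
from h import *
to([.5249,.0173,.104])"
python3 -m handwheel '[[0.03,-0.005,0,0,0,0,0],[0.03,-0.005,0,0,0,0,0],[0.03,0,0,0,0,0,0]]'
python3 -m handwheel '[[0.03,-0.004,0,0,0,0,0],[0.03,-0.004,0,0,0,0,0],[0.03,0,0,0,0,0,0]]'
python3 -c "
from h import *
to([.5249,.0173,.104])"
```

```text
time: 15.52
position: [0.5262, 0.0176, 0.1062]
tool_rot: [3.111, 0.432, 0.0]
ft_force: [-0.1, 0.2, 0.4]
grip_width: 0.625
grip_force: 34.3
t 15.525 pos [0.5262 0.0176 0.1062] tool delta mm [-1.4 -0.1  2.2] yaw 15.8 tilt [ 0. -0. -1.] F [-0.1  0.2  0.4] T [0.   0.1  0.03] grip 54.4 34.3 q7 -1.49
time: 15.9
position: [0.516, 0.0153, 0.1061]
tool_rot: [-3.111, -0.433, 0.0]
ft_force: [0.8, 2.4, 0.4]
grip_width: 0.625
grip_force: 34.3
time: 16.27
position: [0.5084, 0.0133, 0.1061]
tool_rot: [-3.111, -0.433, 0.001]
ft_force: [0.4, 5.0, 1.6]
grip_width: 0.628
grip_force: 34.1
t 16.275 pos [0.5084 0.0133 0.1061] tool delta mm [17.   0.6  2.1] yaw 15.8 tilt [-0.  0. -1.] F [0.4 5.  1.6] T [ 0.82 -0.07  0.29] grip 54.6 34.1 q7 -1.46
```

```bash
python3 -m handwheel '[[0.03,-0.004,0,0,0,0,0],[0.03,-0.004,0,0,0,0,0],[0.03,0,0,0,0,0,0]]'
python3 -m handwheel '[[0.03,-0.004,0,0,0,0,0],[0.03,-0.003,0,0,0,0,0],[0.03,0,0,0,0,0,0]]'
python3 -c "
from h import *
to([.5249,.0173,.104])"
```

```text
time: 16.65
position: [0.5009, 0.0115, 0.1061]
tool_rot: [-3.111, -0.434, 0.0]
ft_force: [0.7, 4.7, 0.8]
grip_width: 0.616
grip_force: 34.0
time: 17.02
position: [0.4964, 0.0112, 0.1064]
tool_rot: [-3.109, -0.435, -0.009]
ft_force: [7.2, 9.2, -4.1]
grip_width: 0.618
grip_force: 34.2
t 17.025 pos [0.4964 0.0112 0.1064] tool delta mm [29.   1.9  2.6] yaw 15.9 tilt [ 0.005  0.003 -1.   ] F [ 7.2  9.2 -4.1] T [ 1.75 -1.45  0.41] grip 53.8 34.2 q7 -1.43
```

```bash
python3 -m handwheel '[[0.03,-0.003,0,0,0,0,0],[0.03,0,0,0,0,0,0]]'
python3 -c "
from h import *
to([.5249,.0173,.104])
p,d=ctrl.get_image('side');cv2.imwrite('pics/f.png',cv2.resize(p[190:290,230:370],None,fx=5,fy=5,interpolation=cv2.INTER_CUBIC))"
```

```text
time: 17.27
position: [0.4944, 0.0108, 0.1068]
tool_rot: [-3.108, -0.435, -0.012]
ft_force: [8.3, 8.7, -4.4]
grip_width: 0.618
grip_force: 34.4
t 17.275 pos [0.4944 0.0108 0.1068] tool delta mm [31.1  2.2  3. ] yaw 15.9 tilt [ 0.007  0.004 -1.   ] F [ 8.3  8.7 -4.4] T [ 2.06 -1.79  0.46] grip 53.8 34.4 q7 -1.43
```

View pics/f.png

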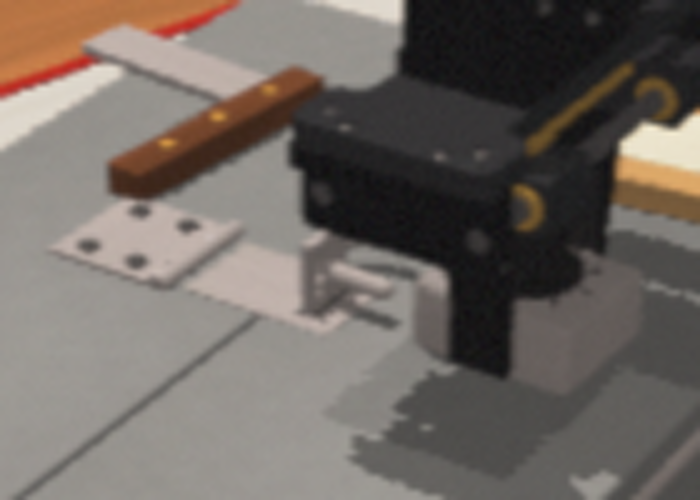

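The side crop shows the shackle out: the tip is at (385,287), clear of the body end (415,300), and the lug is at (320,270). Next I push forward about 40 mm so that the lug sits between tip and body.

```bash
python3 -m handwheel '[[0.03,0.006,0,0,0,0,0],[0.03,0.004,0,0,0,0,0],[0.03,0,0,0,0,0,0]]'
python3 -m handwheel '[[0.03,0.006,0,0,0,0,0],[0.03,0.006,0,0,0,0,0],[0.03,0,0,0,0,0,0]]'
python3 -c "
from h import *
to([.5249,.0173,.104])"
```

```text
time: 17.7
position: [0.4994, 0.0106, 0.1062]
tool_rot: [-3.112, -0.432, 0.007]
ft_force: [-5.2, 4.0, 6.8]
grip_width: 0.62
grip_force: 34.6
time: 18.08
position: [0.5109, 0.0126, 0.1062]
tool_rot: [3.11, 0.431, -0.008]
ft_force: [-5.1, 1.1, 7.3]
grip_width: 0.619
grip_force: 34.6
t 18.075 pos [0.5109 0.0126 0.1062] tool delta mm [14.8 -0.7  2.1] yaw 15.8 tilt [-0.005 -0.002 -1.   ] F [-5.1  1.1  7.3] T [0.18 0.91 0.03] grip 53.9 34.6 q7 -1.47
```

```bash
python3 -m handwheel '[[0.03,0,0,-0.0015,0,0,0],[0.03,0,0,0,0,0,0]]'
python3 -c "
from h import *
to([.5249,.0173,.104])
p,d=ctrl.get_image('side');cv2.imwrite('pics/g.png',cv2.resize(p[190:290,230:370],None,fx=5,fy=5,interpolation=cv2.INTER_CUBIC))"
```

```text
time: 18.32
position: [0.5116, 0.0129, 0.1066]
tool_rot: [3.111, 0.431, -0.004]
ft_force: [-0.5, 0.6, -3.7]
grip_width: 0.622
grip_force: 34.6
t 18.325 pos [0.5116 0.0129 0.1066] tool delta mm [14.  -0.6  2.6] yaw 15.8 tilt [-0.002 -0.001 -1.   ] F [-0.5  0.6 -3.7] T [0.1  0.13 0.04] grip 54.1 34.6 q7 -1.46
```

View pics/g.png

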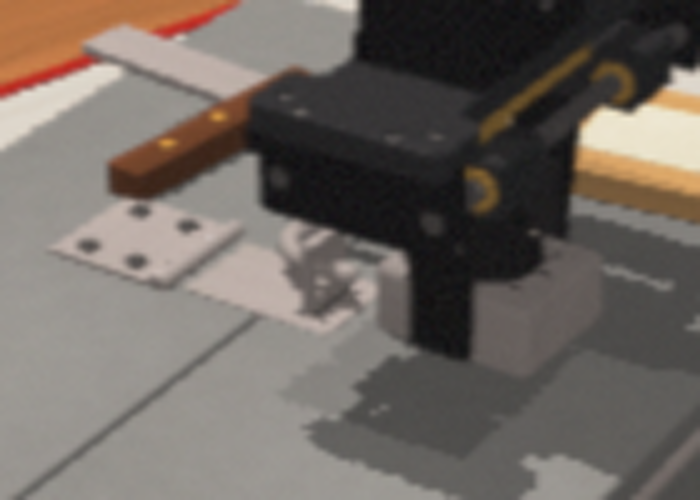

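The shackle is sliding forward through the lug and still open (tip about (352,275), body (380,295)). Fz now equals the lock's weight, so it is free. I push 20 mm more.

```bash
python3 -m handwheel '[[0.03,0.005,0,0,0,0,0],[0.03,0.005,0,0,0,0,0],[0.03,0,0,0,0,0,0]]'
python3 -m handwheel '[[0.03,0.005,0,0,0,0,0],[0.03,0.004,0,0,0,0,0],[0.03,0,0,0,0,0,0]]'
python3 -c "
from h import *
to([.5308,.0189,.106])
p,d=ctrl.get_image('side');cv2.imwrite('pics/i.png',cv2.resize(p[190:290,230:370],None,fx=5,fy=5,interpolation=cv2.INTER_CUBIC))"
```

```text
time: 18.75
position: [0.5229, 0.0166, 0.1075]
tool_rot: [-3.111, -0.432, -0.001]
ft_force: [0.2, 0.1, -3.3]
grip_width: 0.62
grip_force: 34.6
time: 19.12
position: [0.5314, 0.0192, 0.1075]
tool_rot: [-3.111, -0.433, -0.0]
ft_force: [-0.1, -0.1, -4.2]
grip_width: 0.622
grip_force: 34.6
t 19.125 pos [0.5314 0.0192 0.1075] tool delta mm [-0.6  0.1  1.5] yaw 15.8 tilt [ 0.  0. -1.] F [-0.1 -0.1 -4.2] T [-0.03  0.03 -0.04] grip 54.1 34.6 q7 -1.49
```

View pics/i.png

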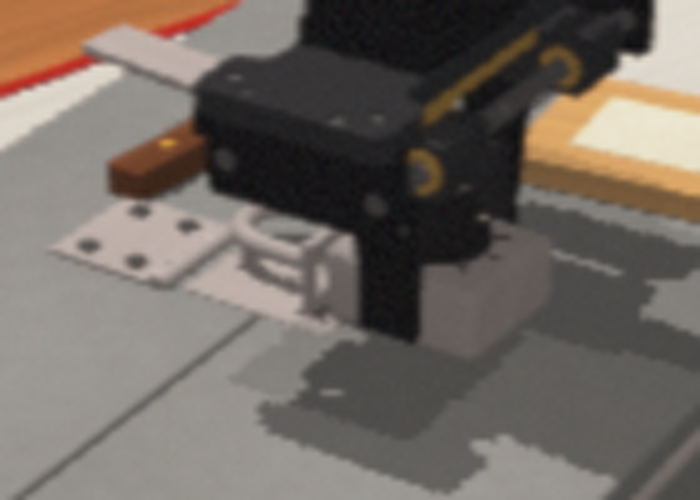

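The lug now stands between the tip and the body (about (318,275)) with no contact force. I lift gently and check Fz.

```bash
python3 -m handwheel '[[0.03,0,0,-0.003,0,0,0],[0.03,0,0,-0.004,0,0,0],[0.03,0,0,0,0,0,0]]'
python3 -c "
from h import *
to([.5308,.0189,.106])"
```

```text
time: 19.55
position: [0.5314, 0.0189, 0.1151]
tool_rot: [3.111, 0.432, 0.002]
ft_force: [1.1, 1.3, -4.1]
grip_width: 0.622
grip_force: 34.6
t 19.55 pos [0.5314 0.0189 0.1151] tool delta mm [-0.6 -0.1  9.1] yaw 15.8 tilt [ 0.001 -0.    -1.   ] F [ 1.1  1.3 -4.1] T [0.06 0.03 0.02] grip 54.1 34.6 q7 -1.49
```

Only the weight is felt, so it is free; on up to about 15 cm.

```bash
python3 -m handwheel '[[0.03,0,0,-0.006,0,0,0],[0.03,0,0,-0.008,0,0,0],[0.03,0,0,-0.01,0,0,0],[0.03,0,0,0,0,0,0]]'
python3 -m handwheel '[[0.03,0,0,-0.02,0,0,0],[0.03,0,0,-0.025,0,0,0],[0.03,0,0,-0.025,0,0,0],[0.03,0,0,-0.025,0,0,0],[0.03,0,0,-0.015,0,0,0],[0.03,0,0,-0.008,0,0,0],[0.03,0,0,0,0,0,0],[0.03,0,0,0,0,0,0],[0.03,0,0,0,0,0,0],[0.03,0,0,0,0,0,0]]'
python3 - <<'E'
from h import *
to([.5308,.0189,.106])
p,d=ctrl.get_image('side');W=pts('side',d)
s=ctrl.get_state();L=s["position"][:2];a=np.radians(15.8);e=np.array([[np.cos(a),np.sin(a)],[-np.sin(a),np.cos(a)]])
q=(W[...,:2]-L)@e.T;z=W[...,2]-s["position"][2]
m=(q[...,0]>.025)&(q[...,0]<.12)&(abs(q[...,1])<.04)&(z<.025)&(z>-.02)
print(m.sum(),"x pct",np.percentile(q[m][:,0],[5,50,95,99]).round(3),"z",np.percentile(z[m],[5,50,95]).round(3))
E
```

```text
time: 20.05
position: [0.5319, 0.019, 0.1399]
tool_rot: [3.111, 0.432, 0.004]
ft_force: [0.1, 0.1, -3.4]
grip_width: 0.618
grip_force: 34.6
time: 21.3
position: [0.5308, 0.019, 0.256]
tool_rot: [-3.112, -0.432, 0.001]
ft_force: [-0.4, 0.2, -3.4]
grip_width: 0.617
grip_force: 34.6
t 21.3 pos [0.5308 0.019  0.256 ] tool delta mm [1.0e-01 1.0e-01 1.5e+02] yaw 15.8 tilt [-0.001  0.    -1.   ] F [-0.4  0.2 -3.4] T [-0.    0.04  0.03] grip 53.7 34.6 q7 -1.42
244 x pct [0.027 0.061 0.082 0.085] z [-0.     0.006  0.018]
```

The shackle bow reaches about 86 mm from the lock's centre, so it is open. The underside is about 0.25 m up and still. I hand in.

```bash
python3 -c "
from bench import ctrl
print(ctrl.close_job())"
```

```text
the job is handed in; nothing more can be done
None
```

The dial was set to the third mark, and the padlock was pulled open, unhooked and handed in, held dial face up about 15 cm above the chest; the hand-in returned no verdict.

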